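# Slide the X-ray sample carrier home and lock the toggle clamp on it

## Task

Slide the blue sample carrier along the fixture until it is fully home against the dark end stop, with the clamp still open. Then push the clamp's red handle over and down, past its over-centre point, so that the clamp stays locked with its spindle pressing on the carrier. Leave the black block, the yellow screwdriver and the small goniometer head beside the fixture where they are.

Things in the scene. Friction and masses are not known exactly. Their poses are not given: they have to be found in the camera images.
- fixture: Aluminium clamping fixture fixed on the bench: deck 335 x 130 mm, 12 mm thick. Origin on the bench under the deck, z up; x is the slide direction, from the open loading end (x = -150 mm) to the clamp end (x = +185 mm), y lies across. Two steel guide rails, 83 mm apart, stand 12 mm above the deck from x = -50 to +50 mm. Beyond them come the stop bar and the clamp, all centred on y = 0.
- stop_face (a point): Middle of the face of the dark steel stop bar, which lies across the deck and is 14 mm high: fixture x = +50 mm, 23 mm above the bench.
- clamp_pivot (a point): Pivot of the arm of the horizontal-handle toggle clamp: fixture x = +95 mm, 54 mm above the bench. The clamp's foot is 68 mm wide in y. Fully open, the arm stands upright over its pivot to 145 mm above the bench, with the spindle's thread sticking out behind it to x = 122 mm at 130 mm height. As the handle closes, the arm swings down towards -x over the carrier.
- carrier: Blue sample carrier, a block 110 (x) x 80 (y) x 22 mm high, 0.3 to 0.6 kg, with six sample discs and a steel patch on top. It lies on the deck, leading end between the rails, 40 to 80 mm short of the stop. Origin: centre of its underside, x along the slide. Home, its origin is at fixture x = -5 mm and its rear end, at x = -60 mm, sticks out 10 mm behind the rails. It slides with 2 to 5 N.
- clamp_handle (a joint): Clamp handle: its angle to the short link behind it, rad. Starts at 0 (fully open) to 0.1; 2.00 = dead centre; 2.16 = locked on its stop. Open, it stays where it is left; let go half-way it may sink of itself. It moves freely (under 3 N at the grip) until the spindle meets the carrier at about 1.55; then about 5 N on the grip brings it over centre, and it snaps to its firm stop and stays.
- handle_grip (a point): Centre of the red handle grip (round bar 19 mm thick, 86 mm long), 105 mm from the pin about which the handle turns; the pin rides on the arm and moves 35 mm on the way. Open, the handle stands 55 to 68 degrees up from level, leaning to +x; to lock it, push its free end along +x and down until it lies level, pointing to +x. The grip is then at fixture x = 200 mm, 80 mm above the bench.
- handle_end (a point): Free end of the red grip, 43.5 mm beyond its centre along the handle. Locked it is at fixture x = 244 mm, 80 mm above the bench.
- spindle: Spring-loaded steel spindle with a black rubber tip (17 mm across) at the end of the clamp arm, 75 mm from the arm's pivot. Origin on its axis at the arm's middle; the tip's face is 25.5 mm below that along the spindle's own -z. Locked, it stands upright and presses on the carrier's steel patch with 20 to 30 N.
- standard: Bystander: black square block 70 x 70 x 16 mm with a white disc on top, lying beside the fixture. Origin at the centre of its underside.
- driver: Bystander: screwdriver with a yellow handle, 170 mm long, lying beside the fixture.
- gonio_head: Bystander: small metal goniometer head, 48 mm across and 72 mm high, standing on the robot's side of the fixture. Origin at the centre of its underside.
There are look-alikes about, which are no part of the job. There is more than one size of the carrier; the job needs the middle-sized.

How it is judged:
On the way, in this order (a step that is already met when the one before it is completed fails the run):
1. the carrier is home against the end stop (within 2.5 mm) while the clamp is still open (x of carrier in the frame of fixture above -0.0075 m and value of joint clamp_handle below 1 rad), for 0.2 s.
2. the handle is past dead centre and the spindle presses on the carrier, which is still home (x of carrier in the frame of fixture above -0.0075 m and value of joint clamp_handle above 2.06 rad and contact force between spindle and carrier above 12 N), for 0.2 s.
At the end, for the whole second after the job is handed in: The carrier is home against the end stop (within 2.5 mm), the handle rests past dead centre (handle angle above 2.06 rad) and the spindle presses on the carrier with more than 12 N; all is at rest (all of step 2 and linear speed of carrier below 0.01 m/s and velocity of joint clamp_handle below 0.1 rad/s); the robot touches nothing.
It fails at once if the black block, the screwdriver or the goniometer head beside the fixture was moved more than 30 mm (distance of any of standard, driver, gonio_head from where it was at the start of the episode above 0.03 m).
It also fails if it takes over 48 s, if anything falls off the work surface, if the arm or the gripper's body presses on something with over 40 N, if the wrist force passes 120 N, or if a joint passes its speed limit or range.

## Robot

A 6-joint arm with a two-finger parallel gripper is mounted at the origin on the work surface. World frame = base frame: x ahead of the robot, y to its left, z up, the work surface at z = 0. Lengths are in m, angles in rad, forces in N, time in s.
With the tool pointing down it reaches from about 0.375 to 0.9 m from the base axis. Payload 3.1 kg.
Tool frame: the origin (TCP) lies at the very end of the fingers, on their centre line; the grasp point (between the pads) lies 19 mm behind it; z points along the fingers, y is the direction in which the jaws open and shut (so a half turn about z gives the same grasp; the last joint's range is limited). The gripper opens to 87 mm and grips with 3 to 60 N. Pads are 19 mm wide; open, the fingers measure 117 mm over their backs; the gripper's body (75 mm by 190 mm) begins 51 mm behind the grasp point.
Start: joints at [1.014, 0.527, 1.433, -0, 1.181, -0.178], TCP at [0.231, 0.581, 0.223] pointing down, gripper open.
Joint ranges: [-3.08, 3.08], [-0.75, 2.2], [0.22, 2.44], [-1.43, 4.57], [0, 2.65], [-2.85, 2.85]. Speed limits (rad/s): [2.79, 2.79, 3.14, 3.14, 3.14, 3.14].

## Interface

Orientations are given as a unit quaternion [x, y, z, w].
In Python, from rig import robot gives the robot as it stands. The module is installed in compiled form; this text tells all that it offers.
- The arm moves only by the tool send_rows, never from a script. Its argument "deltas" is a list of rows, each an object of numbers: "tx", "ty", "tz": the shift along the tool's x, y, z in cm; "rx", "ry", "rz": the turn, a rotation vector about the tool's x, y, z in rad. A call has 1 to 5 rows; each row is the pose to reach, as a shift and turn from the pose commanded when the call began, along the tool's axes at that moment; what a row does not reach only later rows make up. A row lasts 1/12 s, in which the tool goes at most 41.7 mm and 7.16 degrees, less where a joint would pass 70% of its speed; a pose out of reach is approached as far as the arm can. A call with a gripper value outside its range is refused whole. "claw" is the finger opening in cm, from 0 to 8.7, set as the call begins (left out, the last holds). The fingers move at their own pace and stop on an object; "squeeze" is the grip in N (left out, the last holds). Time passes only in rows, so rows that repeat a pose let the fingers close. It gives the time, the measured TCP pose, the force and the opening at its end, in the units of the state.
- robot.get_obs(): the state, without advancing time (a new reading comes with each control period).
- robot.camera(name): name is "scene" or "top" or "wrist"; returns a dict with "color" (400x640x3 uint8, red, green, blue), "z_map" (400x640 float32, m along the optical axis (not along the pixel's ray), 0 where there is no reading), "intrinsics" (3x3 intrinsics, pixels), "R" (3x3) and "t" (3): a world point X has camera coordinates R X + t; the wrist camera has in their place "tool_from_camera" (4x4, takes a point from camera to tool coordinates, whose origin is the TCP and whose axes are the flange's). Camera axes: x right, y down, z forward; pixel columns grow to the right and rows downward; lengths in m; the calibration is good to about 2 mm. The wrist camera is an equidistant fisheye: a pixel r from the principal point sees the ray r / f radians off the axis. A picture is of the moment at which its call begins: read the wrist's pose just before it.
- robot.hand_in(): hands the job in, once; it reports no verdict.
Trained networks look in the newest picture that a camera, given by its name, has taken for a name from the list of things; names that differ only in an ending like _2 or _b are one class to them, and where a whole thing is asked for, a point or a joint stands for the part that bears it (a point fixed in the world has none). Each returns a list of dicts, best first, with "p" (0 to 1); they miss things now and then, are a little off and sometimes report something else, mostly with a low value. They report only what shows in the picture. A call takes as long as a camera call. They do not tell look-alikes from the thing itself.
- robot.outline_of(label, camera): "pixels" (400x640 bool, what is visible of it) and "xy" ([column, row] in pixels, amid what is visible of it).
- robot.tip_of(label, camera): "xy" ([column, row] in pixels: a listed point, or the origin of a listed thing).
The state is a dict: "time": time; "q": joint angles; "joint_velocities": joint speeds; "joint_torque": joint torques, N m; "position": TCP position; "tool_rot": TCP orientation; "ft_force": force on the tool from outside, world axes, zero at the start; "moment": the same for the moment, N m; "grip_width": finger opening in m.
Only numpy, scipy, OpenCV 4.12 (cv2) and the standard library are available. Lean on these libraries where they do the work, as an engineer would, in place of code of your own. Each camera call takes 0.05 s, during which the arm holds its last target.

## Working session

There is one attempt and no reset: what is moved stays moved. The work goes in short steps, Python scripts to look and compute and a tool call to move; the robot and the scene stay as the last step left them, time stands still between calls to the robot, and variables do not carry over. Pictures are saved under pics/ and viewed, and the job is handed in when it is done.

Besides the shell and the picture viewer there is one more tool, called after "Emit:" by a JSON object that holds its "api" and its "payload". send_rows: Moves the arm, as the interface text tells. Its arguments: {"type":"object","properties":{"deltas":{"type":"array","items":{"type":"object","properties":{"tx":{"type":"number"},"ty":{"type":"number"},"tz":{"type":"number"},"rx":{"type":"number"},"ry":{"type":"number"},"rz":{"type":"number"}}}},"claw":{"type":"number"},"squeeze":{"type":"number"}},"required":["deltas"]}

```bash
mkdir -p pics; cat > h.py <<'E'
import numpy as np, cv2
from rig import robot
from scipy.spatial.transform import Rotation as Ro
def cam(n):
    c=robot.camera(n); return c
def save(c,f): cv2.imwrite('pics/'+f,cv2.cvtColor(c['color'],cv2.COLOR_RGB2BGR))
def w(c,u,v,z=None):
    K=c['intrinsics']; u0,v0=int(round(u)),int(round(v))
    if z is None: z=c['z_map'][v0,u0]
    p=np.linalg.inv(K)@[u,v,1]*z
    return c['R'].T@(p-c['t'])
def atz(c,u,v,h):
    K=c['intrinsics']; d=c['R'].T@(np.linalg.inv(K)@[u,v,1]); o=-c['R'].T@c['t']
    return o+d*(h-o[2])/d[2]
E
python3 - <<'E'
from h import *
np.set_printoptions(precision=4,suppress=True)
o=robot.get_obs();print(o)
for n in ['scene','top']:
    c=cam(n);save(c,n+'0.png')
    for l in ['fixture','carrier','clamp_handle','spindle','standard','driver','gonio_head']:
        for r in robot.outline_of(l,n)[:4]:
            u,v=r['xy'];print(n,'O',l,round(r['p'],2),np.round(r['xy']),w(c,u,v),r['pixels'].sum())
    for l in ['stop_face','clamp_pivot','handle_grip','handle_end','fixture','carrier','spindle']:
        for r in robot.tip_of(l,n)[:4]:
            u,v=r['xy'];print(n,'T',l,round(r['p'],2),np.round(r['xy'],1),w(c,u,v))
E
```

```text
{'time': 0.0, 'q': array([ 1.0145,  0.5285,  1.4339,  0.    ,  1.1814, -0.1785]), 'joint_velocities': array([-0.0018,  0.0017, -0.0001,  0.001 , -0.0005,  0.0001]), 'joint_torque': array([ -0.0011, -44.0043, -17.6591,   0.0632,   0.0583,  -0.0002]), 'position': array([0.2301, 0.5803, 0.2216]), 'tool_rot': array([ 0.1878,  0.9822, -0.001 , -0.0004]), 'ft_force': array([-0.5112,  0.2639,  0.1738]), 'moment': array([ 0.0284, -0.0164, -0.0213]), 'grip_width': 0.08685301902970737}
scene O fixture 0.75 [340. 270.] [0.522  0.0393 0.0251] 6293
scene O carrier 0.89 [393. 282.] [0.4984 0.1558 0.0328] 1763
scene O carrier 0.72 [264. 207.] [ 0.4257 -0.265   0.0289] 1739
scene O carrier 0.61 [466. 262.] [0.3313 0.2522 0.0191] 892
scene O clamp_handle 0.63 [303. 220.] [ 0.5222 -0.0568  0.1208] 618
scene O spindle 0.58 [346. 228.] [0.5025 0.0418 0.1269] 67
scene O spindle 0.42 [394. 342.] [0.6214 0.2225 0.0164] 1457
scene O standard 0.64 [395. 341.] [0.6196 0.2227 0.0182] 1434
scene O driver 0.71 [310. 300.] [0.6232 0.0345 0.0152] 507
scene O gonio_head 0.87 [398. 245.] [0.3874 0.11   0.0391] 424
s
[... 1079 characters left out ...]
p O gonio_head 0.58 [276. 272.] [0.3604 0.0954 0.0594] 344
top T stop_face 0.94 [297.5 213.9] [0.5038 0.0508 0.0135]
top T clamp_pivot 0.82 [315.  212.5] [0.4923 0.0039 0.0891]
top T handle_grip 0.62 [351.5 193.7] [ 0.5158 -0.0763  0.1697]
top T handle_grip 0.56 [277.9 273.2] [0.3578 0.0927 0.0555]
top T handle_end 0.59 [362.8 191.7] [ 0.5152 -0.0984  0.1879]
top T fixture 0.74 [277.9 222.1] [0.4808 0.097  0.0333]
top T carrier 0.91 [259.3 224.1] [0.4763 0.1418 0.0362]
top T carrier 0.74 [426.6 242.5] [ 0.424  -0.2624  0.0307]
top T carrier 0.57 [220.9 293.6] [0.3135 0.2339 0.0167]
top T spindle 0.55 [307.4 208.3] [0.4925 0.0184 0.1395]
top T spindle 0.49 [280.4 274.5] [0.3549 0.0881 0.0462]
```

```bash
python3 - <<'E'
import cv2
a=cv2.imread('pics/top0.png')[130:330,180:480];cv2.imwrite('pics/top0c.png',cv2.resize(a,None,fx=2.6,fy=2.6,interpolation=2))
a=cv2.imread('pics/scene0.png')[160:380,230:500];cv2.imwrite('pics/scene0c.png',cv2.resize(a,None,fx=2.7,fy=2.7,interpolation=2))
E
```

```text
(no output)
```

View pics/top0c.png

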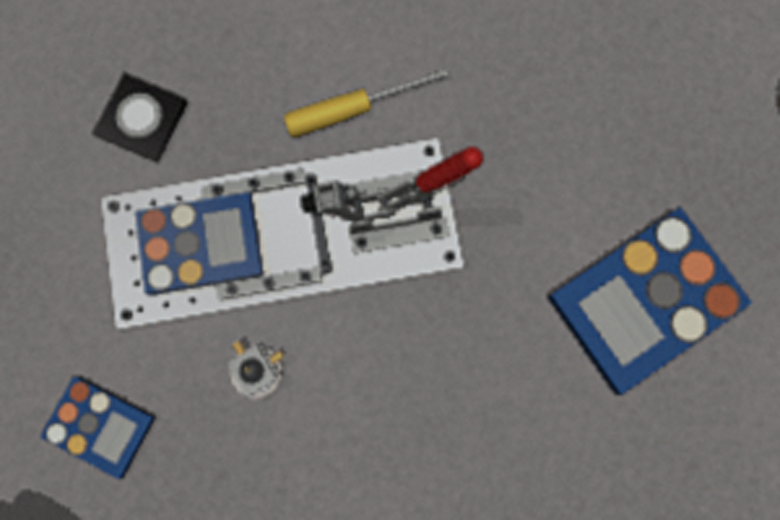

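View pics/scene0c.png

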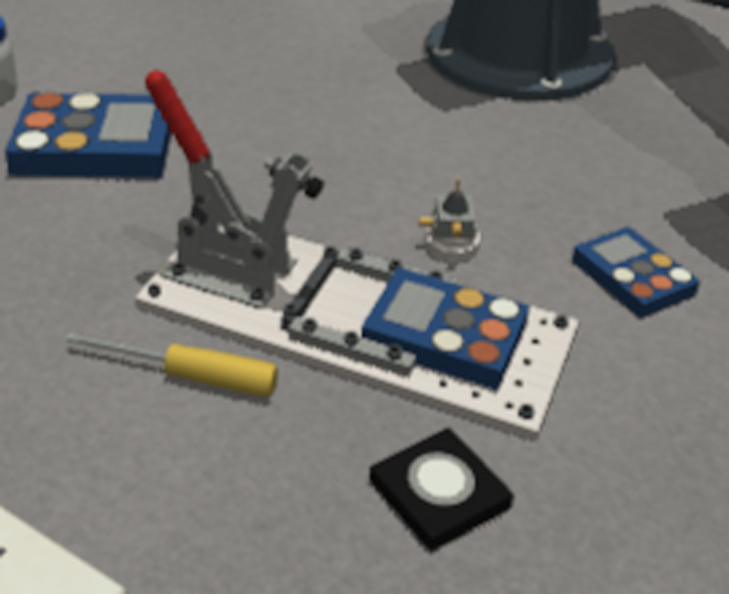

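The picture shows three blue carriers: small at top (217,296), large at (430,244), and the middle-sized at (260,224) on the fixture, which is the one I choose. The handle is at (345,197), the stop bar at about (303,215), the goniometer at (277,272), the driver at (310,171) and the block at (230,173). Next: measure the fixture and carrier poses.

```bash
cat >> h.py <<'E'
def rect_xy(c,mask,h):
    v,u=np.nonzero(mask); P=np.array([atz(c,a,b,h)[:2] for a,b in zip(u,v)])
    return cv2.minAreaRect((P*1000).astype(np.float32)),P
E
python3 - <<'E'
from h import *
np.set_printoptions(precision=4,suppress=True)
for n in ['top','scene']:
    c=cam(n); hsv=cv2.cvtColor(c['color'],cv2.COLOR_RGB2HSV)
    # deck points & carrier by depth
    v,u=np.mgrid[0:400,0:640]; K=c['intrinsics']
    p=np.stack([u,v,np.ones_like(u)],-1)@np.linalg.inv(K).T*c['z_map'][...,None]
    W=(p-c['t'])@c['R']
    near=(abs(W[...,0]-.5)<.13)&(W[...,1]>-.2)&(W[...,1]<.25)
    bl=(hsv[...,0]>100)&(hsv[...,0]<125)&(hsv[...,1]>110)&near&(W[...,0]>.4)
    white=(hsv[...,1]<40)&(hsv[...,2]>150)&near&(W[...,2]<.02)&(W[...,2]>.0)
    m=robot.outline_of('carrier',n)
    m=[r for r in m if np.hypot(r['xy'][0]-(260 if n=='top' else 393),r['xy'][1]-(224 if n=='top' else 282))<15][0]['pixels']
    top=m&(W[...,2]>.028)
    print(n,'carrier top z',np.median(W[top][:,2]), 'deck z',np.median(W[white][:,2]))
    if n=='top': print(rect_xy(c,top|bl,.034)[0])
    print(cv2.minAreaRect((W[top][:,:2]*1000).astype(np.float32)))
    rr=cv2.minAreaRect((W[white][:,:2]*1000).astype(np.float32));print('deck',rr,cv2.boxPoints(rr))
    if n=='top':
        for q in [(103,198),(438,139),(463,266),(116,328)]:
            print('corner',atz(c,q[0]/2.6+180,q[1]/2.6+130,.012))
    # red handle points
    red=((hsv[...,0]<6)|(hsv[...,0]>174))&(hsv[...,1]>150)&(hsv[...,2]>60)&near&(W[...,2]>.06)
    R=W[red];print('red',len(R),R.min(0),R.max(0),R.mean(0)); mm=R.mean(0);print(np.linalg.svd(R-mm)[2][0])
E
```

```text
top carrier top z 0.03463914316377213 deck z 0.012390728186993775
((467.1866149902344, 4.4425811767578125), (416.10003662109375, 99.596435546875), 84.9792709350586)
((449.34759521484375, 79.5660400390625), (285.3401794433594, 120.99933624267578), 66.77738189697266)
deck ((537.156982421875, 83.43867492675781), (219.24057006835938, 334.12835693359375), 8.885732650756836) [[403.0469 231.5654]
 [454.6578 -98.5529]
 [671.2671 -64.688 ]
 [619.6561 265.4302]]
corner [0.528  0.2478 0.012 ]
corner [ 0.5804 -0.0796  0.012 ]
corner [ 0.4545 -0.0995  0.012 ]
corner [0.4024 0.23   0.012 ]
red 198 [ 0.5055 -0.1035  0.1224] [ 0.5254 -0.053   0.1924] [ 0.514  -0.0784  0.1643]
[-0.1186  0.5298 -0.8398]
scene carrier top z 0.03407345487481901 deck z 0.012056008356235375
((787.3330078125, 251.62530517578125), (730.0344848632812, 118.96935272216797), 18.206340789794922)
deck ((486.802001953125, 80.00482940673828), (346.8816223144531, 240.22438049316406), 80.85840606689453) [[ 340.66    -72.1503]
 [ 577.8333 -110.3159]
 [ 632.944   232.1599]
 [ 395.7708  270.3255]]
red 275 [ 0.5137 -0.1     0.1215] [ 0.5318 -0.0519  0.1906] [ 0.5241 -0.0751  0.1582]
[-0.0697  0.5124 -0.8559]
```

Emit:
{"api": "send_rows", "payload": {"deltas": [{"tx": -35.7, "ty": -25.1, "tz": 2, "rz": 1.035}, {"tx": -35.7, "ty": -25.1, "tz": 2, "rz": 1.035}, {"tx": -35.7, "ty": -25.1, "tz": 2, "rz": 1.035}, {"tx": -35.7, "ty": -25.1, "tz": 2, "rz": 1.035}, {"tx": -35.7, "ty": -25.1, "tz": 2, "rz": 1.035}], "claw": 3.5}}

```text
schema error: expected keys tx, ty, tz, rx, ry, rz
```

```bash
cat >> h.py <<'E'
EX=np.array([.157,-.9876,0]);EY=np.array([.9876,.157,0]);O=np.array([.4886,.0920,0])
def fx(P): d=np.asarray(P)-O; return np.array([d@EX,d@EY,d[2]])
def fw(F): return O+F[0]*EX+F[1]*EY+np.array([0,0,F[2]])
def plan(F,tilt=0):
    """target TCP fixture coords; tool down, y along +EY, tilted about tool y by tilt"""
    o=robot.get_obs(); R=Ro.from_quat(o['tool_rot'])
    Rt=Ro.from_matrix(np.column_stack([-EX,EY,[0,0,-1]]))*Ro.from_rotvec([0,tilt,0])
    d=R.inv().apply(fw(F)-o['position'])*100; r=(R.inv()*Rt).as_rotvec()
    print('t',o['time'],'fix now',np.round(fx(o['position']),4),'f',o['ft_force'].round(1),'delta cm',d.round(2),'rot',r.round(3))
E
python3 -c "
from h import *
plan([-.125,0,.16])"
```

```text
t 1.7 fix now [-0.5234 -0.1782  0.2226] f [ 0.4  0.8 -0.8] delta cm [-35.65 -25.17   6.26] rot [-0.     0.     1.035]
```

Emit:
{"api": "send_rows", "payload": {"deltas": [{"tx": -35.7, "ty": -25.1, "tz": 4, "rx": 0, "ry": 0, "rz": 1.035}, {"tx": -35.7, "ty": -25.1, "tz": 4, "rx": 0, "ry": 0, "rz": 1.035}, {"tx": -35.7, "ty": -25.1, "tz": 4, "rx": 0, "ry": 0, "rz": 1.035}, {"tx": -35.7, "ty": -25.1, "tz": 4, "rx": 0, "ry": 0, "rz": 1.035}, {"tx": -35.7, "ty": -25.1, "tz": 4, "rx": 0, "ry": 0, "rz": 1.035}], "claw": 3.5}}

```text
time: 2.12
position: [0.3449, 0.406, 0.2036]
tool_rot: [0.483, 0.876, 0.0, 0.0]
ft_force: [0.7, 0.2, -0.3]
grip_width: 0.0614
```

```bash
python3 -c "
from h import *
plan([-.125,0,.16])"
```

```text
t 2.1167 fix now [-0.3327 -0.0927  0.2036] f [ 0.7  0.2 -0.3] delta cm [-22.74   0.33   4.36] rot [ 0.001 -0.     0.405]
```

Emit:
{"api": "send_rows", "payload": {"deltas": [{"tx": -22.5, "ty": 0.3, "tz": 4.3, "rx": 0, "ry": 0, "rz": 0.4}, {"tx": -22.5, "ty": 0.3, "tz": 4.3, "rx": 0, "ry": 0, "rz": 0.4}, {"tx": -22.5, "ty": 0.3, "tz": 4.3, "rx": 0, "ry": 0, "rz": 0.4}, {"tx": -22.5, "ty": 0.3, "tz": 4.3, "rx": 0, "ry": 0, "rz": 0.4}, {"tx": -22.5, "ty": 0.3, "tz": 4.3, "rx": 0, "ry": 0, "rz": 0.4}]}}

```text
time: 2.53
position: [0.4577, 0.2347, 0.1644]
tool_rot: [0.646, 0.764, 0.0, 0.0]
ft_force: [0.3, -0.3, -0.6]
grip_width: 0.0362
```

Emit:
{"api": "send_rows", "payload": {"deltas": [{"tx": 0, "ty": 0, "tz": 0, "rx": 0, "ry": 0, "rz": 0}, {"tx": 0, "ty": 0, "tz": 0, "rx": 0, "ry": 0, "rz": 0}]}}

```text
time: 2.7
position: [0.458, 0.2345, 0.1641]
tool_rot: [0.647, 0.762, -0.0, -0.0]
ft_force: [0.1, 1.2, 0.5]
grip_width: 0.0355
```

```bash
python3 - <<'E'
from h import *
plan([-.125,0,.16])
o=robot.get_obs(); c=cam('wrist'); save(c,'w1.png')
np.savez('w1.npz',pos=o['position'],rot=o['tool_rot'],K=c['intrinsics'],T=c['tool_from_camera'],z=c['z_map'])
print(c['intrinsics'],c['tool_from_camera'])
c=cam('top'); save(c,'top1.png')
np.savez('top.npz',K=c['intrinsics'],R=c['R'],t=c['t'])
a=cv2.imread('pics/top1.png')[160:300,200:400];cv2.imwrite('pics/top1c.png',cv2.resize(a,None,fx=4,fy=4,interpolation=2))
E
```

```text
t 2.7 fix now [-0.1455 -0.0079  0.1641] f [0.1 1.2 0.5] delta cm [-2.06  0.78  0.41] rot [-0.    -0.     0.005]
[[309.70691629   0.         320.8191184 ]
 [  0.         309.70691629 198.43256054]
 [  0.           0.           1.        ]] [[-2.39663296e-04 -9.54472212e-01 -2.98299748e-01  8.27444458e-02]
 [ 9.99999951e-01 -1.68212908e-04 -2.65198809e-04  1.18250943e-03]
 [ 2.02947025e-04 -2.98299797e-01  9.54472205e-01 -1.61859578e-01]
 [ 0.00000000e+00  0.00000000e+00  0.00000000e+00  1.00000000e+00]]
```

View pics/w1.png

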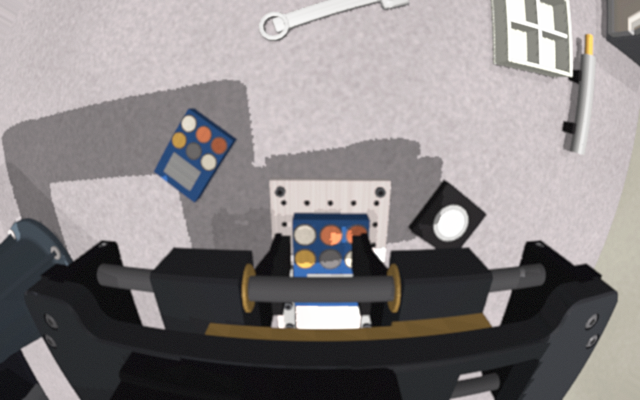

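View pics/top1c.png

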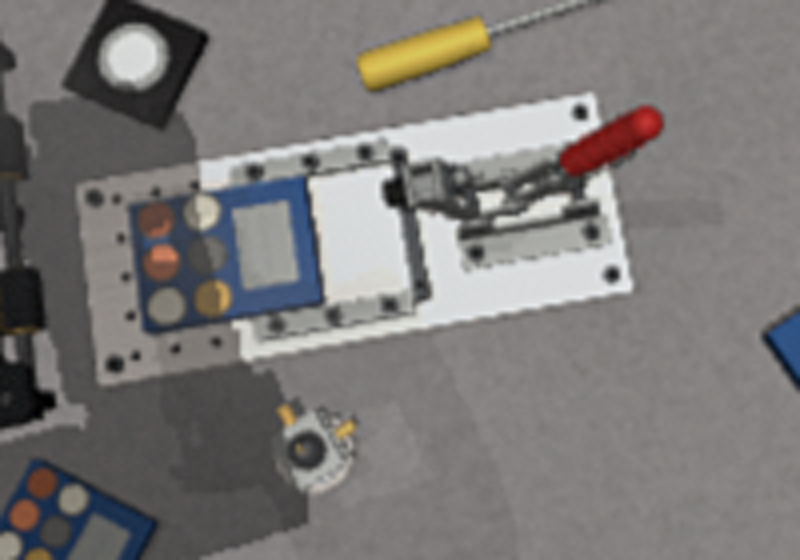

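The wrist view shows the middle carrier at (330,250) with its rear edge at row 214, and the deck's rear corners at (270,181) and (390,181). In the top view the carrier is at (256,224) and the handle at (353,195).

```bash
python3 - <<'E'
from h import *
np.set_printoptions(precision=4,suppress=True)
t=dict(np.load('top.npz')); c=dict(intrinsics=t['K'],R=t['R'],t=t['t'])
f=lambda u,v,h: atz(c,200+u/4,160+v/4,h)
D=[f(*q,.012) for q in [(77,185),(595,93),(633,290),(100,385)]]
for d in D: print('deck',d,fx(d))
for q in [(130,203),(308,178),(324,303),(146,333)]: print('car',f(*q,.034),fx(f(*q,.034)))
print('handle end',fx(f(648,122,.19)))
w=np.load('w1.npz');K=w['K'];T=w['T'];R=Ro.from_quat(w['rot'])
def wr(u,v,h):
    d=np.array([u-K[0,2],v-K[1,2]]);r=np.hypot(*d);th=r/K[0,0];ray=np.r_[d/r*np.sin(th),np.cos(th)]
    o=w['pos']+R.apply(T[:3,3]);ray=R.apply(T[:3,:3]@ray); return o+ray*(h-o[2])/ray[2]
for q in [(270,181),(390,181)]: print('wdeck',wr(*q,.012),fx(wr(*q,.012)))
for q in [(293,214),(369,214)]: print('wcar rear',wr(*q,.034),fx(wr(*q,.034)))
for q in [(293,222),(367,222)]: print('wcar',fx(wr(*q,.034)))
E
python3 - <<'E'
import cv2
a=cv2.imread('pics/w1.png')[165:340,240:420];cv2.imwrite('pics/w1c.png',cv2.resize(a,None,fx=4,fy=3.4,interpolation=2))
E
```

```text
deck [0.5278 0.2487 0.012 ] [-0.1487  0.0633  0.012 ]
deck [ 0.5809 -0.0804  0.012 ] [0.1847 0.0641 0.012 ]
deck [ 0.454  -0.0999  0.012 ] [ 0.1841 -0.0643  0.012 ]
deck [0.4022 0.229  0.012 ] [-0.1489 -0.0639  0.012 ]
car [0.5112 0.2089 0.034 ] [-0.1119  0.0407  0.034 ]
car [0.5246 0.0995 0.034 ] [-0.0018  0.0367  0.034 ]
car [0.4471 0.089  0.034 ] [-0.0036 -0.0415  0.034 ]
car [0.4311 0.1963 0.034 ] [-0.112  -0.0404  0.034 ]
handle end [ 0.1908 -0.0013  0.19  ]
wdeck [0.4055 0.2298 0.012 ] [-0.1491 -0.0604  0.012 ]
wdeck [0.5309 0.2505 0.012 ] [-0.1499  0.0666  0.012 ]
wcar rear [0.4354 0.2055 0.034 ] [-0.1205 -0.0347  0.034 ]
wcar rear [0.5112 0.2179 0.034 ] [-0.1208  0.0421  0.034 ]
wcar [-0.1118 -0.0349  0.034 ]
wcar [-0.112   0.0405  0.034 ]
```

View pics/w1c.png

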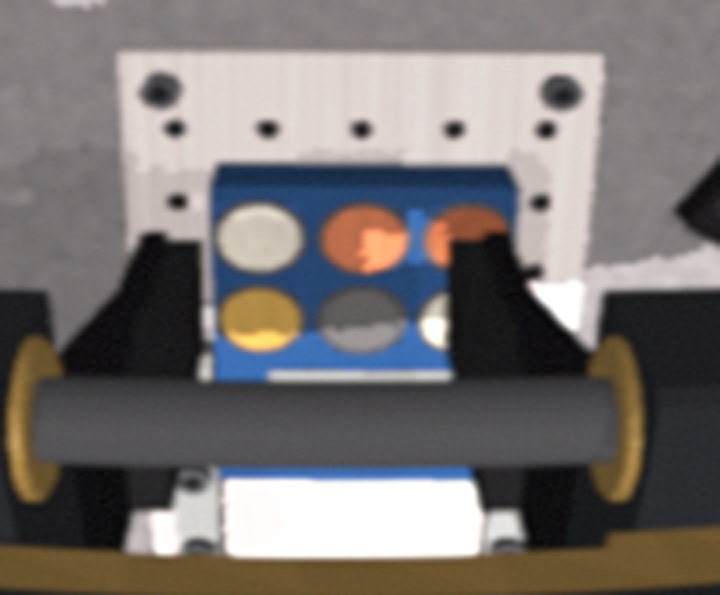

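Emit:
{"api": "send_rows", "payload": {"deltas": [{"tx": -0.9, "ty": 0.8, "tz": 4, "rx": 0, "ry": 0, "rz": 0.005}, {"tx": -0.9, "ty": 0.8, "tz": 8, "rx": 0, "ry": 0, "rz": 0.005}, {"tx": -0.9, "ty": 0.8, "tz": 11.5, "rx": 0, "ry": 0, "rz": 0.005}, {"tx": -0.9, "ty": 0.8, "tz": 14.2, "rx": 0, "ry": 0, "rz": 0.005}, {"tx": -0.9, "ty": 0.8, "tz": 14.2, "rx": 0, "ry": 0, "rz": 0.005}]}}

```text
time: 3.22
position: [0.4616, 0.2296, 0.0183]
tool_rot: [0.646, 0.763, -0.004, -0.003]
ft_force: [-2.1, 0.1, -0.4]
grip_width: 0.0349
```

```bash
python3 -c "
from h import *
plan([-.072,0,.02])"
```

```text
t 3.2167 fix now [-0.1402 -0.0051  0.0183] f [-2.1  0.1 -0.4] delta cm [-6.82  0.45 -0.17] rot [-0.01   0.001  0.008]
```

Emit:
{"api": "send_rows", "payload": {"deltas": [{"tx": -1.5, "ty": 0.3, "tz": -0.2, "rx": 0, "ry": 0, "rz": 0}, {"tx": -2.7, "ty": 0.3, "tz": -0.2, "rx": 0, "ry": 0, "rz": 0}, {"tx": -3.8, "ty": 0.3, "tz": -0.2, "rx": 0, "ry": 0, "rz": 0}, {"tx": -4.8, "ty": 0.3, "tz": -0.2, "rx": 0, "ry": 0, "rz": 0}, {"tx": -5.6, "ty": 0.3, "tz": -0.2, "rx": 0, "ry": 0, "rz": 0}]}}

```text
time: 3.63
position: [0.478, 0.1737, 0.0256]
tool_rot: [0.648, 0.762, 0.001, 0.0]
ft_force: [-2.4, 5.4, 2.6]
grip_width: 0.0351
```

```bash
python3 - <<'E'
from h import *
plan([-.070,0,.02])
c=cam('top');save(c,'top2.png');plan([-.07,0,.02])
a=cv2.imread('pics/top2.png')[160:300,200:400];cv2.imwrite('pics/top2c.png',cv2.resize(a,None,fx=4,fy=4,interpolation=2))
E
```

```text
t 3.6333 fix now [-0.0823  0.0024  0.0256] f [-2.4  5.4  2.6] delta cm [-1.23 -0.25  0.56] rot [ 0.001 -0.001  0.004]
t 3.6833 fix now [-0.081   0.0028  0.0255] f [-0.1 -1.2 -0.4] delta cm [-1.1  -0.29  0.55] rot [0.001 0.    0.004]
```

View pics/top2c.png

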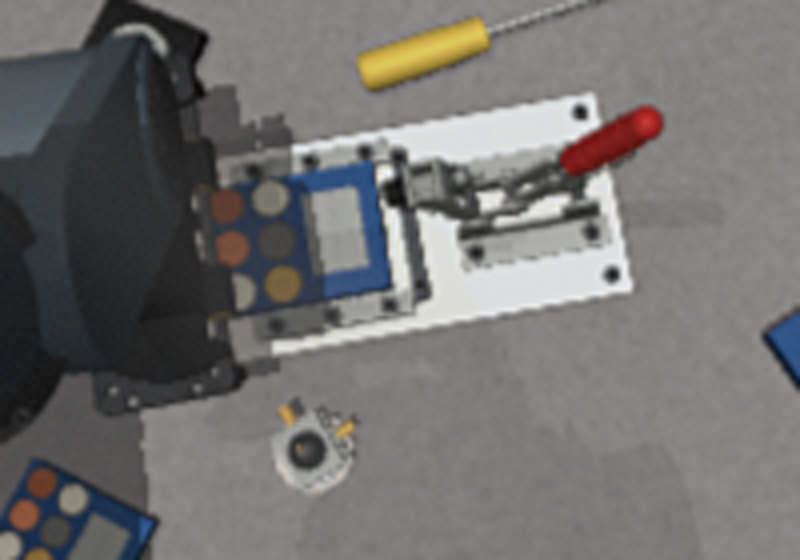

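The top picture shows the carrier between the rails, its front edge at (296,218) about 12 mm short of the stop at (302,217). I keep pushing gently.

Emit:
{"api": "send_rows", "payload": {"deltas": [{"tx": -0.4, "ty": -0.2, "tz": 0.3, "rx": 0, "ry": 0, "rz": 0}, {"tx": -0.7, "ty": -0.2, "tz": 0.3, "rx": 0, "ry": 0, "rz": 0}, {"tx": -0.9, "ty": -0.2, "tz": 0.3, "rx": 0, "ry": 0, "rz": 0}, {"tx": -1.1, "ty": -0.2, "tz": 0.3, "rx": 0, "ry": 0, "rz": 0}]}}

```text
time: 4.02
position: [0.4783, 0.1631, 0.0217]
tool_rot: [0.647, 0.762, 0.001, 0.0]
ft_force: [-0.3, 4.7, 3.9]
grip_width: 0.0351
```

Emit:
{"api": "send_rows", "payload": {"deltas": [{"tx": -0.1, "ty": 0, "tz": 0, "rx": 0, "ry": 0, "rz": 0}, {"tx": -0.2, "ty": 0, "tz": 0, "rx": 0, "ry": 0, "rz": 0}]}}

```text
time: 4.18
position: [0.4785, 0.1624, 0.0217]
tool_rot: [0.648, 0.762, 0.001, -0.0]
ft_force: [-0.4, 15.3, 5.7]
grip_width: 0.0348
```

Emit:
{"api": "send_rows", "payload": {"deltas": [{"tx": -0.1, "ty": 0, "tz": 0, "rx": 0, "ry": 0, "rz": 0}, {"tx": -0.2, "ty": 0, "tz": 0, "rx": 0, "ry": 0, "rz": 0}]}}

```text
time: 4.35
position: [0.479, 0.1622, 0.0217]
tool_rot: [0.649, 0.761, 0.002, -0.001]
ft_force: [-0.9, 23.6, 4.1]
grip_width: 0.0347
```

```bash
python3 - <<'E'
from h import *
plan([-.070,0,.02])
E
```

```text
t 4.35 fix now [-0.0708  0.0015  0.0217] f [-0.9 23.6  4.1] delta cm [-0.08 -0.15  0.17] rot [ 0.003 -0.004  0.002]
```

Force rose to 23 N with no more travel, so the carrier is home. Hold briefly, back off and rise.

Emit:
{"api": "send_rows", "payload": {"deltas": [{"tx": 0, "ty": 0, "tz": 0, "rx": 0, "ry": 0, "rz": 0}, {"tx": 0, "ty": 0, "tz": 0, "rx": 0, "ry": 0, "rz": 0}, {"tx": 0, "ty": 0, "tz": 0, "rx": 0, "ry": 0, "rz": 0}, {"tx": 1, "ty": 0, "tz": 0, "rx": 0, "ry": 0, "rz": 0}, {"tx": 3, "ty": 0, "tz": 0, "rx": 0, "ry": 0, "rz": 0}]}}

```text
time: 4.77
position: [0.4738, 0.1876, 0.0211]
tool_rot: [0.647, 0.762, -0.001, 0.0]
ft_force: [1.0, -0.4, -0.4]
grip_width: 0.0349
```

Emit:
{"api": "send_rows", "payload": {"deltas": [{"tx": 1, "ty": 0, "tz": -4, "rx": 0, "ry": 0, "rz": 0}, {"tx": 1, "ty": 0, "tz": -8, "rx": 0, "ry": 0, "rz": 0}, {"tx": 1, "ty": 0, "tz": -12, "rx": 0, "ry": 0, "rz": 0}, {"tx": 1, "ty": 0, "tz": -16, "rx": 0, "ry": 0, "rz": 0}, {"tx": 1, "ty": 0, "tz": -20, "rx": 0, "ry": 0, "rz": 0}], "claw": 0}}

```text
time: 5.18
position: [0.4711, 0.1977, 0.2226]
tool_rot: [0.647, 0.763, -0.001, -0.0]
ft_force: [0.0, 0.4, 0.1]
grip_width: 0.0096
```

```bash
python3 - <<'E'
from h import *
np.set_printoptions(precision=4,suppress=True)
plan([.145,0,.26])
for n in ['top','scene']:
    c=cam(n);save(c,n+'3.png')
    for l in ['handle_grip','handle_end','clamp_pivot']:
        for r in robot.tip_of(l,n)[:1]: print(n,l,r['p'],r['xy'],fx(w(c,*r['xy'])))
    hsv=cv2.cvtColor(c['color'],cv2.COLOR_RGB2HSV)
    v,u=np.mgrid[0:400,0:640]
    p=np.stack([u,v,np.ones_like(u)],-1)@np.linalg.inv(c['intrinsics']).T*c['z_map'][...,None]
    W=(p-c['t'])@c['R']
    red=((hsv[...,0]<6)|(hsv[...,0]>174))&(hsv[...,1]>150)&(hsv[...,2]>60)&(W[...,2]>.06)&(abs(W[...,0]-.5)<.1)&(W[...,1]<0)&(W[...,1]>-.2)
    F=np.array([fx(q) for q in W[red]]);print(n,len(F),F.min(0),F.max(0),F.mean(0),np.linalg.svd(F-F.mean(0))[2][0])
a=cv2.imread('pics/top3.png')[160:300,200:400];cv2.imwrite('pics/top3c.png',cv2.resize(a,None,fx=4,fy=4,interpolation=2))
E
```

```text
t 5.1833 fix now [-0.1071 -0.0007  0.2226] f [0.  0.4 0.1] delta cm [-25.22  -0.09  -3.69] rot [-0.002  0.002  0.006]
top handle_grip 0.92 [350.4, 196.8] [ 0.1681 -0.0031  0.1579]
top handle_end 0.6 [361.0, 191.6] [ 0.1884 -0.0032  0.19  ]
top clamp_pivot 0.64 [318.2, 206.0] [0.0975 0.0096 0.0598]
top 195 [ 0.1472 -0.0077  0.1243] [0.1972 0.0072 0.1911] [ 0.1724 -0.0016  0.1646] [-0.5447 -0.0292 -0.8381]
scene handle_grip 0.81 [292.7, 203.1] [0.1743 0.0124 0.1587]
scene clamp_pivot 0.57 [326.4, 248.9] [0.0944 0.0141 0.0635]
scene 272 [ 0.1472 -0.001   0.1218] [0.1961 0.0145 0.1906] [0.1707 0.0088 0.1582] [-0.5162  0.0112 -0.8564]
```

View pics/top3c.png

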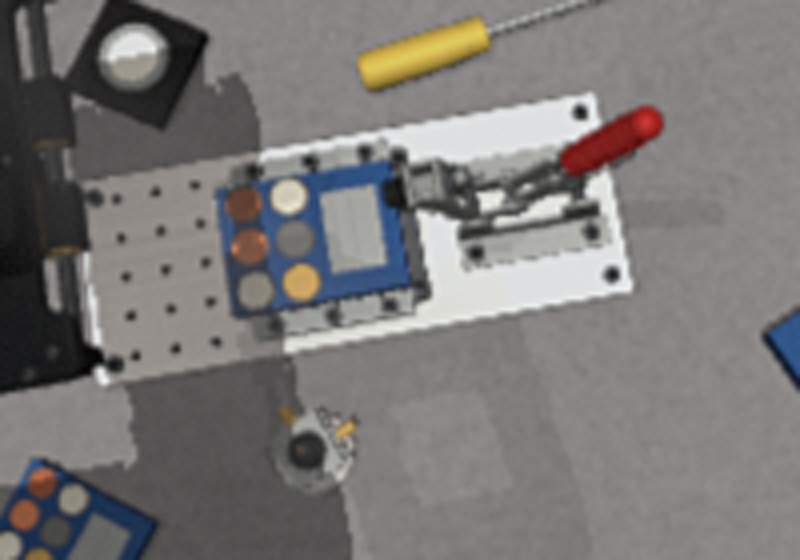

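The carrier is home, its front edge flush with the stop at (303,217), and the bystanders have not moved. Now over to behind the handle.

Emit:
{"api": "send_rows", "payload": {"deltas": [{"tx": -24, "ty": 0, "tz": 0.5, "rx": 0, "ry": 0, "rz": 0.005}, {"tx": -24, "ty": 0, "tz": 0.5, "rx": 0, "ry": 0, "rz": 0.005}, {"tx": -24, "ty": 0, "tz": 0.5, "rx": 0, "ry": 0, "rz": 0.005}, {"tx": -24, "ty": 0, "tz": 0.5, "rx": 0, "ry": 0, "rz": 0.005}, {"tx": -24, "ty": 0, "tz": 0.5, "rx": 0, "ry": 0, "rz": 0.005}]}}

```text
time: 6.0
position: [0.5049, -0.0088, 0.2154]
tool_rot: [0.649, 0.761, -0.001, -0.002]
ft_force: [0.7, 0.5, 0.2]
grip_width: 0.0006
```

```bash
python3 - <<'E'
from h import *
plan([.135,0.001,.205])
E
```

```text
t 6.0 fix now [0.1021 0.0003 0.2154] f [0.7 0.5 0.2] delta cm [-3.29  0.07  1.04] rot [-0.003 -0.001  0.001]
```

Emit:
{"api": "send_rows", "payload": {"deltas": [{"tx": -3.3, "ty": 0.1, "tz": 1, "rx": 0, "ry": 0, "rz": 0}, {"tx": -3.8, "ty": 0.1, "tz": 2.5, "rx": 0, "ry": 0, "rz": 0}, {"tx": -3.8, "ty": 0.1, "tz": 4.3, "rx": 0, "ry": 0, "rz": 0}, {"tx": -3.8, "ty": 0.1, "tz": 4.3, "rx": 0, "ry": 0, "rz": 0}]}}

```text
time: 6.33
position: [0.5097, -0.0449, 0.1698]
tool_rot: [0.65, 0.76, -0.002, -0.005]
ft_force: [-0.4, -0.7, -1.1]
grip_width: 0.0007
```

```bash
python3 - <<'E'
from h import *
plan([.162,0.001,.168])
c=cam('scene');save(c,'s4.png')
a=cv2.imread('pics/s4.png')[120:320,220:440];cv2.imwrite('pics/s4c.png',cv2.resize(a,None,fx=3,fy=3,interpolation=2))
E
```

```text
t 6.3333 fix now [ 0.1385 -0.0007  0.1698] f [-0.4 -0.7 -1.1] delta cm [-2.35  0.17  0.17] rot [-0.009 -0.004 -0.002]
```

View pics/s4c.png

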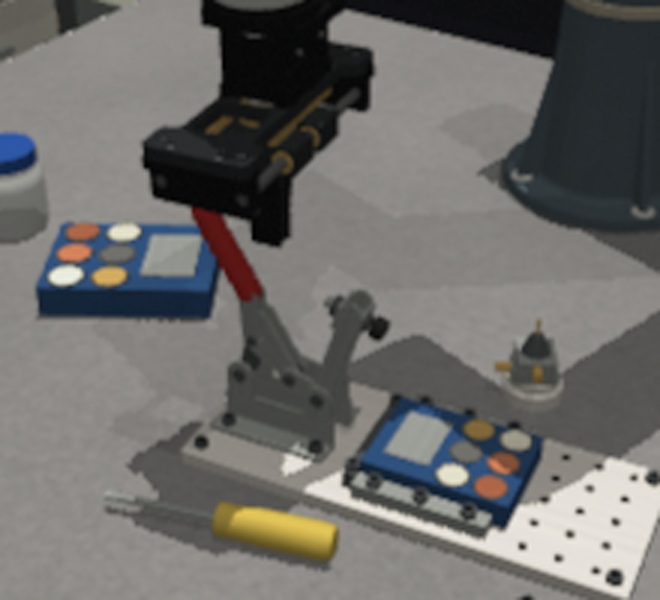

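The scene picture shows the fingers on the carrier side of the red handle, which is clear of the gripper body. Pushing now.

Emit:
{"api": "send_rows", "payload": {"deltas": [{"tx": -1.6, "ty": 0.15, "tz": 0, "rx": 0, "ry": 0, "rz": 0}, {"tx": -2.6, "ty": 0.15, "tz": 0.3, "rx": 0, "ry": 0, "rz": 0}, {"tx": -3.6, "ty": 0.15, "tz": 0.8, "rx": 0, "ry": 0, "rz": 0}, {"tx": -4.5, "ty": 0.15, "tz": 1.5, "rx": 0, "ry": 0, "rz": 0}, {"tx": -5.1, "ty": 0.15, "tz": 2.4, "rx": 0, "ry": 0, "rz": 0}]}}

```text
time: 6.8
position: [0.5232, -0.0958, 0.1503]
tool_rot: [0.649, 0.761, 0.0, 0.001]
ft_force: [-0.8, 0.2, 2.9]
grip_width: 0.0006
```

```bash
python3 - <<'E'
from h import *
plan([.2,0.001,.127])
c=cam('scene');save(c,'s5.png')
a=cv2.imread('pics/s5.png')[120:320,220:440];cv2.imwrite('pics/s5c.png',cv2.resize(a,None,fx=3,fy=3,interpolation=2))
E
```

```text
t 6.8 fix now [0.1909 0.0047 0.1503] f [-0.8  0.2  2.9] delta cm [-0.9  -0.37  2.33] rot [0.002 0.002 0.   ]
```

View pics/s5c.png

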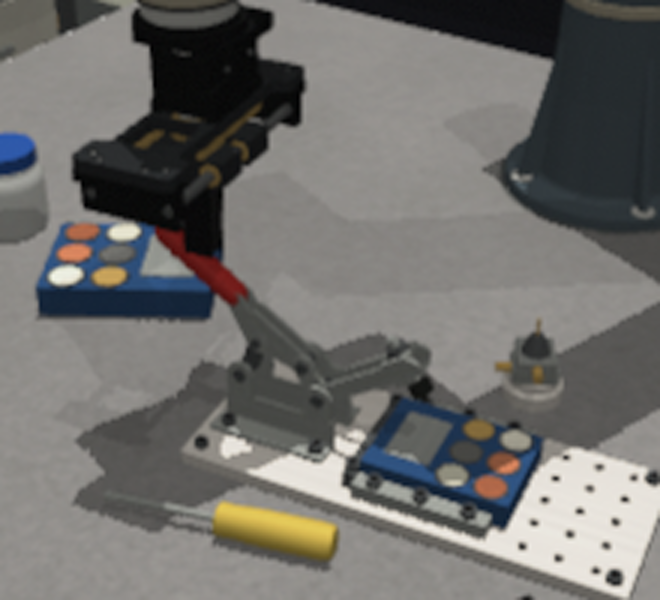

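The arm has come down and the spindle is near the carrier patch. The handle at about (290,205) is half-way over. Continuing down.

Emit:
{"api": "send_rows", "payload": {"deltas": [{"tx": -0.5, "ty": -0.3, "tz": 1, "rx": 0, "ry": 0, "rz": 0}, {"tx": -0.9, "ty": -0.3, "tz": 2, "rx": 0, "ry": 0, "rz": 0}, {"tx": -1.2, "ty": -0.3, "tz": 3, "rx": 0, "ry": 0, "rz": 0}, {"tx": -1.3, "ty": -0.3, "tz": 4, "rx": 0, "ry": 0, "rz": 0}, {"tx": -1.3, "ty": -0.3, "tz": 5, "rx": 0, "ry": 0, "rz": 0}]}}

```text
time: 7.27
position: [0.522, -0.1094, 0.0997]
tool_rot: [0.649, 0.761, -0.001, 0.001]
ft_force: [0.4, -3.2, 3.2]
grip_width: 0.0004
```

```bash
python3 - <<'E'
from h import *
plan([.205,0.001,.0885])
c=cam('scene');save(c,'s6.png')
a=cv2.imread('pics/s6.png')[120:320,220:440];cv2.imwrite('pics/s6c.png',cv2.resize(a,None,fx=3,fy=3,interpolation=2))
E
```

```text
t 7.2667 fix now [0.2041 0.0014 0.0997] f [ 0.4 -3.2  3.2] delta cm [-0.08 -0.04  1.12] rot [0.001 0.003 0.002]
```

View pics/s6c.png

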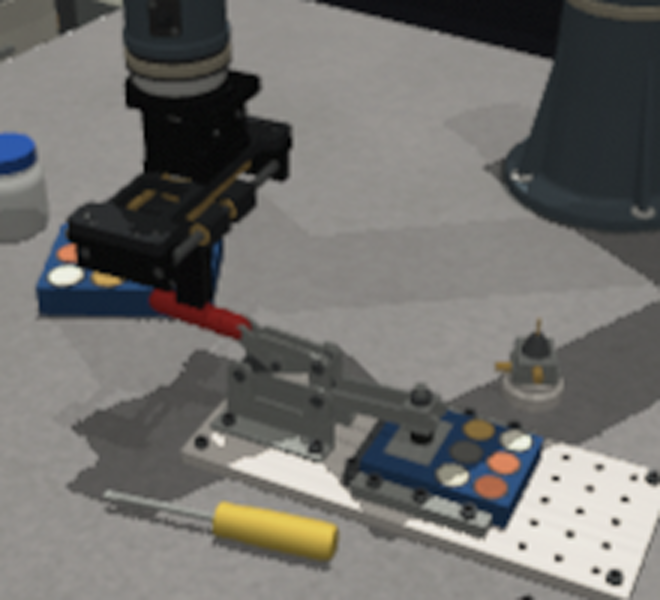

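The spindle is on the steel patch at (360,263) and the handle at (287,225) is almost level. Pressing it home in small steps.

Emit:
{"api": "send_rows", "payload": {"deltas": [{"tx": 0, "ty": 0, "tz": 0.5, "rx": 0, "ry": 0, "rz": 0}, {"tx": 0, "ty": 0, "tz": 0.9, "rx": 0, "ry": 0, "rz": 0}, {"tx": 0, "ty": 0, "tz": 1.1, "rx": 0, "ry": 0, "rz": 0}]}}

```text
time: 7.57
position: [0.5211, -0.1077, 0.0886]
tool_rot: [0.649, 0.761, -0.0, -0.0]
ft_force: [-2.0, 0.0, 9.5]
grip_width: 0.0005
```

Emit:
{"api": "send_rows", "payload": {"deltas": [{"tx": 0, "ty": 0, "tz": 0.1, "rx": 0, "ry": 0, "rz": 0}, {"tx": 0, "ty": 0, "tz": 0.2, "rx": 0, "ry": 0, "rz": 0}]}}

```text
time: 7.73
position: [0.5214, -0.1077, 0.0881]
tool_rot: [0.649, 0.761, -0.0, 0.0]
ft_force: [-3.1, 1.8, 13.5]
grip_width: 0.0005
```

Emit:
{"api": "send_rows", "payload": {"deltas": [{"tx": 0, "ty": 0, "tz": 0.1, "rx": 0, "ry": 0, "rz": 0}, {"tx": 0, "ty": 0, "tz": 0.2, "rx": 0, "ry": 0, "rz": 0}]}}

```text
time: 7.9
position: [0.5216, -0.1078, 0.0874]
tool_rot: [0.649, 0.761, 0.0, 0.001]
ft_force: [-4.0, 1.5, 22.6]
grip_width: 0.0007
```

It is firm at 22 N with z = 0.087, which matches the stop. Now lift away and check.

Emit:
{"api": "send_rows", "payload": {"deltas": [{"tx": 0, "ty": 0, "tz": 0, "rx": 0, "ry": 0, "rz": 0}, {"tx": 0, "ty": 0, "tz": -1, "rx": 0, "ry": 0, "rz": 0}, {"tx": 0, "ty": 0, "tz": -4, "rx": 0, "ry": 0, "rz": 0}, {"tx": 0, "ty": 0, "tz": -8, "rx": 0, "ry": 0, "rz": 0}, {"tx": 0, "ty": 0, "tz": -12, "rx": 0, "ry": 0, "rz": 0}]}}

```text
time: 8.32
position: [0.5204, -0.1073, 0.2057]
tool_rot: [0.649, 0.761, -0.0, -0.001]
ft_force: [1.3, -0.2, -0.0]
grip_width: 0.0005
```

Emit:
{"api": "send_rows", "payload": {"deltas": [{"tx": -4, "ty": 0, "tz": -3, "rx": 0, "ry": 0, "rz": 0}, {"tx": -8, "ty": 0, "tz": -5, "rx": 0, "ry": 0, "rz": 0}, {"tx": -12, "ty": 0, "tz": -5, "rx": 0, "ry": 0, "rz": 0}, {"tx": -12, "ty": 0, "tz": -5, "rx": 0, "ry": 0, "rz": 0}]}}

```text
time: 8.65
position: [0.5429, -0.2331, 0.2581]
tool_rot: [0.65, 0.76, -0.001, 0.005]
ft_force: [0.3, -0.7, -1.1]
grip_width: 0.0009
```

```bash
python3 - <<'E'
from h import *
np.set_printoptions(precision=4,suppress=True)
plan([.205,0.001,.0885])
ims=[]
for n in ['scene','top']:
    c=cam(n);save(c,n+'7.png')
    for l in ['handle_grip','handle_end','spindle']:
        for r in robot.tip_of(l,n)[:1]: print(n,l,r['p'],np.round(r['xy']),fx(w(c,*r['xy'])))
    hsv=cv2.cvtColor(c['color'],cv2.COLOR_RGB2HSV)
    v,u=np.mgrid[0:400,0:640]
    p=np.stack([u,v,np.ones_like(u)],-1)@np.linalg.inv(c['intrinsics']).T*c['z_map'][...,None]
    W=(p-c['t'])@c['R']
    red=((hsv[...,0]<6)|(hsv[...,0]>174))&(hsv[...,1]>150)&(hsv[...,2]>60)&(W[...,2]>.05)&(abs(W[...,0]-.5)<.1)&(W[...,1]<0)&(W[...,1]>-.2)
    F=np.array([fx(q) for q in W[red]])
    if len(F): print(n,len(F),F.min(0),F.max(0),F.mean(0),np.linalg.svd(F-F.mean(0))[2][0])
a=cv2.imread('pics/scene7.png')[160:340,240:440];b=cv2.imread('pics/top7.png')[150:300,200:400]
cv2.imwrite('pics/s7c.png',cv2.resize(a,None,fx=3,fy=3,interpolation=2));cv2.imwrite('pics/t7c.png',cv2.resize(b,None,fx=3.6,fy=3.6,interpolation=2))
E
```

```text
t 8.65 fix now [0.3296 0.0026 0.2581] f [ 0.3 -0.7 -1.1] delta cm [12.62 -0.3  16.84] rot [ 0.006  0.009 -0.003]
scene handle_grip 0.59 [286. 226.] [0.1971 0.0081 0.09  ]
scene handle_end 0.7 [272. 222.] [0.2366 0.0069 0.0874]
scene spindle 0.58 [361. 255.] [0.0155 0.0104 0.0709]
scene 222 [ 0.1591 -0.0035  0.0765] [0.2397 0.0158 0.0917] [0.2    0.0082 0.0855] [-1.      0.0011  0.0026]
top handle_grip 0.75 [360. 202.] [ 0.1932 -0.0041  0.0877]
top handle_end 0.78 [380. 198.] [0.2562 0.0132 0.0018]
top 229 [ 0.1576 -0.0081  0.0786] [0.2407 0.0086 0.0929] [ 0.2006 -0.0003  0.0876] [-0.9999 -0.0018  0.0116]
```

View pics/s7c.png

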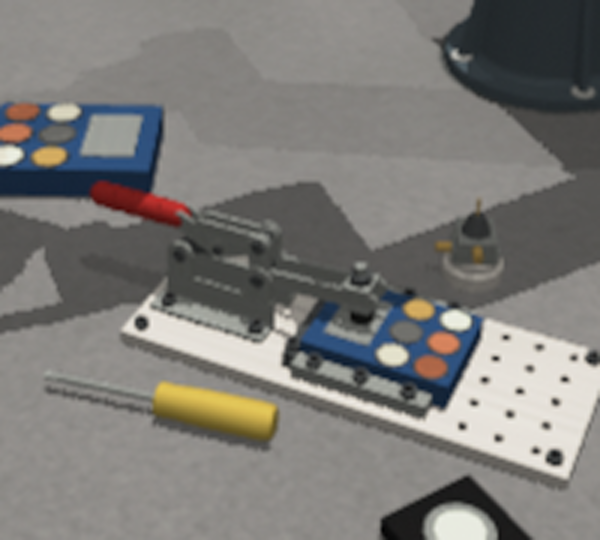

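View pics/t7c.png

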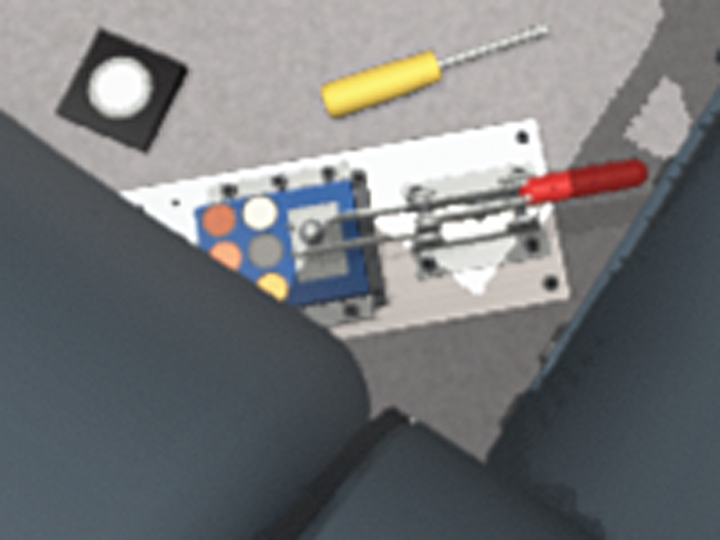

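The handle is level: the grip is at fixture x = 200 mm and its top surface at about 89 mm. The spindle stands upright on the patch at scene (361,255). The carrier sits flush at the stop, and the bystanders are in place. Handing in.

```bash
python3 -c "
from h import *
print(robot.get_obs()['joint_velocities'].round(3)); print(robot.hand_in())"
```

```text
[-0.001 -0.002 -0.01  -0.004  0.001 -0.001]
the job is handed in; nothing more can be done
None
```

I slid the middle-sized carrier home against the stop with the clamp open, then pushed the red handle over and down until the clamp locked, and handed the job in at about 9 s.

- **Carrier:** during the slide the push force rose to about 23 N with no more travel. The top picture showed the carrier flush with the stop bar.
- **Clamp:** after I lifted away, the handle stayed level to within 1°, with the grip at fixture x = 200 mm, as expected for locked. The spindle stood upright on the steel patch.
- **Bystanders:** the black block, screwdriver and goniometer head showed no visible movement. The gripper was clear of everything, with no contact force.

I could not measure the spindle force or the handle joint angle directly; I inferred both from the handle's level pose on its firm stop. The cameras differed by 3 mm across the fixture when locating deck and carrier, and one network reading of the handle end in the top view was wrong: it landed on the bench. Neither affected the result.

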